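# Load a paint test panel and set its light mask

## Task

Take the test panel with exactly one line scribed across it out of the slotted rack and lay it flat in the empty middle nest of the three-lane light-ageing jig, its lined end toward the knobs. Then turn that lane's knob, the middle one, until the tip of its brass pointer stands on the scribed line, and let go. Leave the other two knobs with their pointers, the other panels and everything else on the bench as they are.

Things in the scene. Friction and masses are not known exactly. Their poses are not given: they have to be found in the camera images.
- panel_center (a point): Centre (half-way up) of the panel to load: wooden strip 60 x 32 x 18 mm, 30 to 65 g, buff paint on a white ground on top, ONE dark line 1.8 mm wide scribed across it. x along its 60 mm length, line at x = -14 mm, z out of the painted face. Starts painted face up in any slot of the rack. The rack lets it be taken only by its ends, the nest only held by its long sides: set it down between, regrasp.
- panel_line (a point): Middle of the scribed line on that panel's top face: 14 mm from the centre toward the panel's -x, 9 mm above the centre. Same axes as panel_center.
- rack: Fixed wooden rack 46 (x) x 136 (y) mm; origin under its middle on the bench. Three slots at y = -42, 0, +42 mm run along x. A panel lies in each, underside 10 mm and top 28 mm above the bench, between fins 37 mm high, 5 mm thick, 46 mm long that leave 2.5 mm at each long side; its ends stick out 7 mm beyond the rack at either end, in the open.
- jig: Light-ageing jig, fixed: metal base plate, 170 (x) x 222 (y) mm, top 12 mm above the bench, three equal lanes 74 mm apart along y, each with a nest, a sliding mask with a brass pointer, and a knob. x runs along the lanes, away from the knobs. Origin at bench height, 30 mm from the nest centre toward the knobs. The knob housing across the front is 62 mm long (x), its top 52 mm high.
- nest (a point): Bed centre of the empty middle nest, jig's axes, 20 mm above the bench (seated panel centre 9 mm above it). Panel goes in with its x the same way as this x (line toward the knobs); 2 mm play all round. Corner lips reach 7 mm above the bed, long sides open between (42 mm), bed 22 mm wide. End stop 30 mm high at x = +32 mm, two of 14 mm at -32, housing face at -40. Next panels 58 mm away.
- pointer_mid (a point): Tip of the brass pointer on the leading edge of the middle mask, a dark steel plate 26 mm wide, 2.4 mm thick, that slides out of the housing 2.4 mm above the panel. Jig's axes. It starts drawn back clear of the nest, at -39 to -35 mm from the nest centre along x, and moves toward +x. Run out first, it would block the nest.
- knob_mid (a joint): Turn of the middle knob, rad, 0 to 5.0, growing clockwise seen from above; clockwise runs the mask and its pointer out over the panel, 8 mm per rad, anticlockwise draws them back. About 0.05 N m of friction; stays where it is left. Starts at 0 to 0.5; about 2.3 to 3.4 rad of turning are needed, so take the knob more than once.
- knob_mid_grip (a point): Centre of the middle knob: black, fluted, round, 28 mm across, 24 mm high, upright axis, grippable at any angle. The point is on the axis half-way up, 68 mm above the bench (underside 56, top 80 mm), 76 mm from the nest centre toward -x. Equal neighbour knobs stand 74 mm to either side, near edges 60 mm from this axis: fingers fully open along y may brush them.
- knob_left_grip (a point): Centre of the left neighbour knob (same size). Must not be turned. The bench in front of the gap between this knob and the middle one (toward the jig's -x) is bare for 100 mm from the base plate's front edge, which is 34 mm from the knob axes: room to set the panel down, for example 180 mm before the nest centre and 50 mm to its left.
- knob_right_grip (a point): Centre of the right neighbour knob (same size). Must not be turned.
- pointer_left (a point): Tip of the left lane's brass pointer, already set on the line of the panel there. Must stay.
- pointer_right (a point): Tip of the right lane's brass pointer, already set on the line of the panel there. Must stay.
- lane_left_center (a point): Centre of the panel already lying in the left lane (same size). Must stay.
- lane_right_center (a point): Centre of the panel already lying in the right lane (same size). Must stay.
- spare_plain_center (a point): Centre of a spare panel of the same size without a line, in another slot of the rack. Must stay.
- spare_two_center (a point): Centre of a spare panel of the same size with two lines, in another slot of the rack. Must stay.
- bottle_amber: Bystander: small amber glass bottle, 43 mm across, 113 mm high, beyond the jig; origin under its foot.
- bottle_teal: Bystander: small bottle with a wide cap, 39 mm across, 88 mm high, beyond the jig; origin under its foot.
- loupe: Bystander: folding loupe 34 x 46 x 13 mm lying before the jig's knobs, on the right; origin under its middle.
- brush: Bystander: artist's brush 203 mm long lying right of the jig; origin under its middle.

How it is judged (in metres and radians):
On the way:
1. The panel with one line lies flat in the middle nest, painted face up, lined end toward the knobs, released (x of panel_center in the frame of nest between -0.0035 and 0.0035 m and y of panel_center in the frame of nest between -0.0035 and 0.0035 m and z of panel_center in the frame of nest below 0.0115 m and angle between panel_center's own z axis and vertical below 0.08 rad and x of panel_line in the frame of nest below -0.008 m and contact force between the fingers and panel below 0.05 N), for 0.2 s.
At the end, for the whole second after the job is handed in: The one-line panel lies flat in the middle nest (centre within 3.5 mm of the nest's, at most 2.5 mm high, under 4.5 degrees of tilt), painted face up, lined end toward the knobs; the middle pointer's tip is within 2 mm of the scribed line, at rest (x of panel_center in the frame of nest between -0.0035 and 0.0035 m and y of panel_center in the frame of nest between -0.0035 and 0.0035 m and z of panel_center in the frame of nest below 0.0115 m and angle between panel_center's own z axis and vertical below 0.08 rad and x of pointer_mid in the frame of panel_line between -0.002 and 0.002 m and velocity of joint knob_mid between -0.1 and 0.1 rad/s); the robot touches nothing.
It fails at once if a neighbour knob is turned so that its pointer shifts by more than 1.5 mm (distance of any of pointer_left, pointer_right from where it was at the start of the episode above 0.0015 m).
It fails at once if a panel in a neighbouring lane is shifted by more than 5 mm (distance of any of lane_left_center, lane_right_center from where it was at the start of the episode above 0.005 m).
It fails at once if a spare panel in the rack is shifted by more than 10 mm (distance of any of spare_plain_center, spare_two_center from where it was at the start of the episode above 0.01 m).
It fails at once if a bottle, the loupe or the brush is shifted by more than 20 mm (distance of any of bottle_amber, bottle_teal, loupe, brush from where it was at the start of the episode above 0.02 m).
It also fails if it takes over 72 s, if anything falls off the work surface, if the arm or the gripper's body presses on something with over 40 N, if the wrist force passes 120 N, or if a joint passes its speed limit or range.

## Robot

A 6-joint arm with a two-finger parallel gripper is mounted at the origin on a cart in front of the work surface, level with it; the furniture and walls round the work are solid. World frame = base frame: x ahead of the robot, y to its left, z up, the work surface at z = 0. Lengths are in m, angles in degrees, forces in N, time in s.
With the tool pointing down it reaches from about 0.4 to 0.825 m from the base axis. Payload 7 kg.
Tool frame: the origin (TCP) lies on the front face of the gripper's body, between the roots of the fingers; the fingertips stand 66 mm ahead of it and the grasp point (between the pads) lies 47 mm ahead of it (nose_length is the distance from the TCP to the fingertips, in m); y points along the fingers, z is the direction in which the jaws open and shut, and the axes are right-handed (so a half turn about y gives the same grasp; the last joint's range is limited). The gripper opens to 88 mm and grips with 3 to 60 N. Pads are 19 mm wide; open, the fingers measure 130 mm over their backs; the gripper's body (78 mm by 193 mm) begins 47 mm behind the grasp point.
Start: joints at [90.247, 20.546, 0.682, 0, -70.136, -16.507], TCP at [0.189, 0.648, 0.292] pointing down, gripper open.
Joint ranges: [-176.03, 176.03], [-82.01, 121.73], [-58.28, 71.71], [-173.87, 95.51], [-174.79, -0.11], [-173.66, 173.66]. Speed limits (degrees/s): [136.94, 136.94, 172.46, 180, 180, 180].

## Interface

Orientations are given as [roll, pitch, yaw] about the fixed x, y, z axes, in that order (R = Rz(yaw) Ry(pitch) Rx(roll)).
In Python, from plant import get_state, capture, close_job, nose_length gives the robot as it stands.
- The arm moves only by the tool apply_moves, never from a script. Its argument "rows" is a list of rows, each a list of 2 entries, a list of its own where there are three numbers: the shift along the tool's x, y, z in m, then the turn about the tool's y in degrees. In form: [[[tx, ty, tz], yaw], ...]. A call has 1 to 20 rows; each row is the pose to reach, as a shift and turn from the pose commanded when the call began, along the tool's axes at that moment; what a row does not reach only later rows make up. A row lasts 1/8 s, in which the tool goes at most 62.5 mm and 10.7 degrees, less where a joint would pass 70% of its speed; a pose out of reach is approached as far as the arm can. A call with a gripper value outside its range is refused whole. "gripper" is the opening, from 0 (shut) to 1 (fully open), set as the call begins (left out, the last holds). The fingers move at their own pace and stop on an object; "grip_force" is the grip in N (left out, the last holds). Time passes only in rows, so rows that repeat a pose let the fingers close. It gives the time, the measured TCP pose, the force and the opening at its end, in the units of the state.
- get_state(): the state, without advancing time (a new reading comes with each control period).
- capture(name): name is "side" or "top" or "wrist"; returns a dict with "pixels" (420x560x3 uint8, blue, green, red), "z_map" (420x560 float32, m along the optical axis (not along the pixel's ray), 0 where there is no reading), "intrinsics" (3x3 intrinsics, pixels), "rvec" (rotation vector, rad) and "tvec" (3), from world to camera coordinates, as OpenCV has them; the wrist camera has in their place "mount" (4x4, takes a point from camera to tool coordinates, whose origin is the TCP and whose axes are the tool frame's). Camera axes: x right, y down, z forward; pixel columns grow to the right and rows downward; lengths in m; the calibration is good to about 2 mm. A picture is of the moment at which its call begins: read the wrist's pose just before it.
- close_job(): hands the job in, once; it reports no verdict.
The state is a dict: "time_s": time; "joints": joint angles; "qd": joint speeds; "joint_torque": joint torques, N m; "tcp_pos": TCP position; "eef_rot": TCP orientation; "contact_force": force on the tool from outside, world axes, zero at the start; "moment": the same for the moment, N m; "gripper_width": finger opening in m.
Only numpy, scipy, OpenCV 4.12 (cv2) and the standard library are available. Lean on these libraries where they do the work, as an engineer would, in place of code of your own. Each camera call takes 0.05 s, during which the arm holds its last target.

## Working session

There is one attempt and no reset: what is moved stays moved. The work goes in short steps, Python scripts to look and compute and a tool call to move; the robot and the scene stay as the last step left them, time stands still between calls to the robot, and variables do not carry over. Pictures are saved under pics/ and viewed, and the job is handed in when it is done.

Besides the shell and the picture viewer there is one more tool, called after "Request:" by a JSON object that holds its "api" and its "payload". apply_moves: Moves the arm, as the interface text tells. Its arguments: {"type":"object","properties":{"rows":{"type":"array"},"gripper":{"type":"number"},"grip_force":{"type":"number"}},"required":["rows"]}

```bash
ls; mkdir -p pics; python3 - <<'E'
from plant import *
import cv2
s=get_state()
for k,v in s.items(): print(k,v)
print(nose_length if not callable(nose_length) else nose_length())
for n in ["side","top","wrist"]:
    c=capture(n); cv2.imwrite(f"pics/{n}0.png",c["pixels"])
    print(n,c["intrinsics"],c.get("rvec"),c.get("tvec"),c.get("mount"))
    import numpy as np; np.savez(f"{n}0.npz",**c)
E
```

```text
pics
time_s 0.0
joints [ 9.02469569e+01  2.05913611e+01  6.32697703e-01 -1.98682763e-02
 -7.01375630e+01 -1.65078736e+01]
qd [ 0.04028043  0.04726009  0.01923545  0.0566705  -0.02571909  0.07598103]
joint_torque [-2.94898982e-04 -5.82719994e+01  2.93051541e+01  6.99695393e+00
  6.97085430e-03 -1.56166111e-04]
tcp_pos [0.18890851 0.64761162 0.29121607]
eef_rot [-8.99024325e+01  9.43755759e-03  1.63732325e+02]
contact_force [-0.71363139 -0.18235348 -0.07454844]
moment [-0.05390398 -0.00652308  0.01479113]
gripper_width 0.08767349536676328
0.0656
side [[465.99104627   0.         281.66494859]
 [  0.         465.99104627 207.93875819]
 [  0.           0.           1.        ]] [ 0.12493141 -2.54051157  1.75259292] [0.54270074 0.18079899 0.68429535] None
top [[409.00125415   0.         284.0400628 ]
 [  0.         409.00125415 203.92294333]
 [  0.           0.           1.        ]] [ 2.14366102 -2.11716066  0.19090514] [-0.22109763  0.55923517  0.81165317] None
wrist [[343.36053687   0.         275.80546975]
 [  0.         343.36053687 211.87839462]
 [  0.           0.           1.        ]] None None [[-1.36195245e-03  9.53576120e-01  3.01149013e-01 -8.21061048e-02]
 [-9.75308214e-04 -3.01150416e-01  9.53576151e-01 -9.26025579e-02]
 [ 9.99998597e-01  1.00501227e-03  1.34018317e-03 -9.45295684e-04]
 [ 0.00000000e+00  0.00000000e+00  0.00000000e+00  1.00000000e+00]]
```

View pics/top0.png

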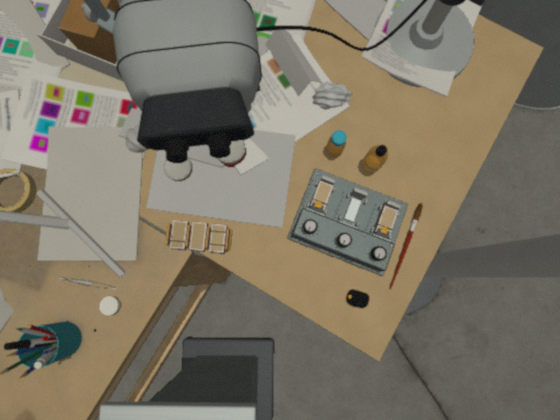

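View pics/side0.png

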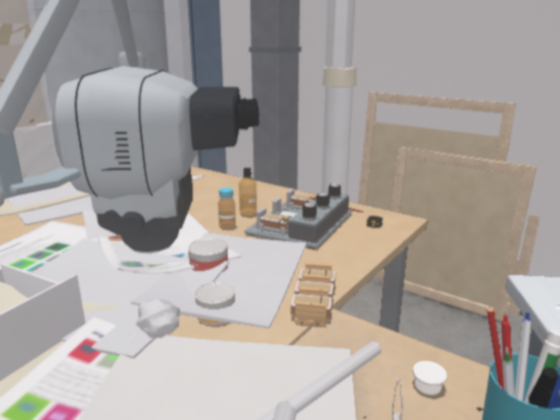

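View pics/wrist0.png

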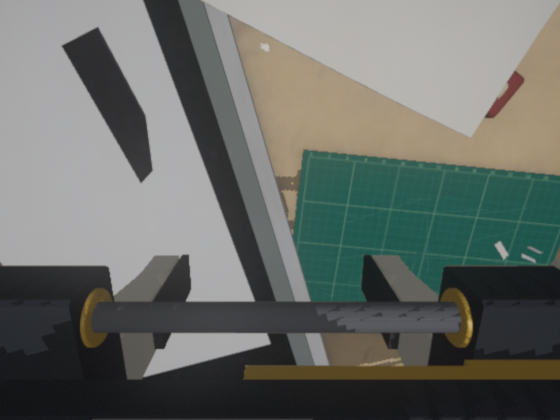

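```bash
cat > h.py <<'E'
import numpy as np, cv2
from scipy.spatial.transform import Rotation as R
def load(n): 
    d=np.load(n,allow_pickle=True); return {k:d[k] for k in d.files}
def ext(c,st=None):
    """R,t cam->world"""
    if 'rvec' in c and c['rvec'] is not None and c['rvec'].shape:
        M=cv2.Rodrigues(c['rvec'].astype(float))[0]; return M.T,-M.T@c['tvec'].ravel()
    Rt=R.from_euler('xyz',st['eef_rot'],degrees=True).as_matrix(); m=c['mount']
    return Rt@m[:3,:3], Rt@m[:3,3]+st['tcp_pos']
def onz(c,u,v,z,st=None):
    Rc,t=ext(c,st); d=Rc@np.linalg.inv(c['intrinsics'])@[u,v,1]; return t+d*(z-t[2])/d[2]
def dep(c,u,v,st=None):
    Rc,t=ext(c,st); zz=c['z_map'][int(round(v)),int(round(u))]
    return t+zz*(Rc@np.linalg.inv(c['intrinsics'])@[u,v,1])
def proj(c,p,st=None):
    Rc,t=ext(c,st); q=c['intrinsics']@(Rc.T@(np.asarray(p)-t)); return q[:2]/q[2]
def crop(img,x0,y0,x1,y1,k,name):
    cv2.imwrite(name,cv2.resize(img[y0:y1,x0:x1],None,fx=k,fy=k,interpolation=cv2.INTER_CUBIC))
E
python3 - <<'E'
from h import *
c=load('top0.npz')
crop(c['pixels'],280,160,430,280,5,'pics/top_jig.png')
crop(c['pixels'],155,205,245,265,8,'pics/top_rack.png')
print(ext(c))
for p in [(310,226),(344,240),(379,254),(354,206),(198,236),(357,299),(260,240)]: print(p,dep(c,*p))
E
```

```text
(array([[ 0.01211385, -0.98444876,  0.17525379],
       [-0.99991986, -0.01257084, -0.00149765],
       [ 0.00367745, -0.1752216 , -0.98452215]]), array([ 0.41097143, -0.21283429,  0.89789368]))
(310, 226) [ 0.51232538 -0.26697588  0.07825831]
(344, 240) [ 0.48489217 -0.33511164  0.07877612]
(379, 254) [ 0.45764985 -0.40365459  0.08240429]
(354, 206) [ 0.41097143 -0.21283429  0.89789368]
(198, 236) [ 0.49418484 -0.03170642  0.02736287]
(357, 299) [ 0.36640788 -0.37121554  0.01012016]
(260, 240) [ 0.48982555 -0.16233658 -0.00135619]
```

View pics/top_jig.png

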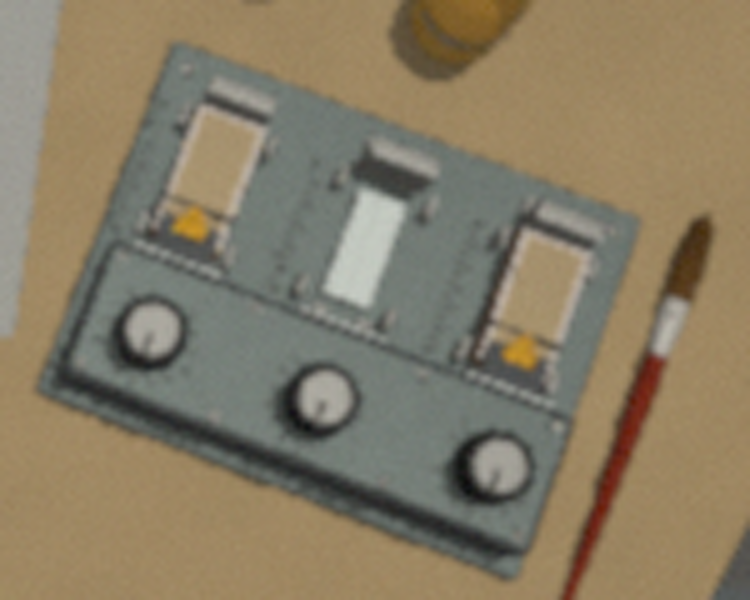

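View pics/top_rack.png

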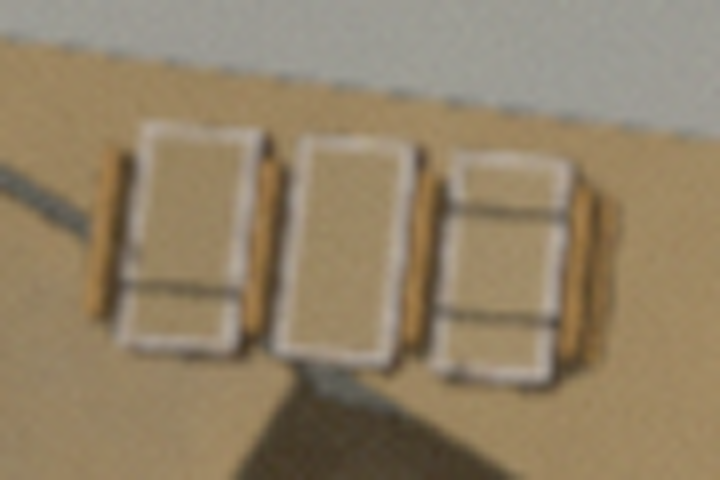

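```bash
python3 - <<'E'
from h import *
c=load('top0.npz')
r=lambda x,y:(155+x/8-.44,205+y/8-.44)
j=lambda x,y:(280+x/5-.4,160+y/5-.4)
P=[onz(c,*r(*p),.028)[:2] for p in [(138,125),(268,130),(240,352),(118,345)]]
P=np.array(P);print(P, P.mean(0)); 
print('len',[np.linalg.norm(P[i]-P[(i+1)%4]) for i in range(4)])
d=(P[0]+P[1]-P[2]-P[3]);print('panel ang',np.degrees(np.arctan2(d[1],d[0])))
print('line',onz(c,*r(182,289),.028))
for nm,q in [('plain',[(297,137),(418,148),(395,365),(272,357)]),('two',[(452,152),(575,160),(552,382),(432,372)])]:
    Q=np.array([onz(c,*r(*p),.028)[:2] for p in q]); d=Q[0]+Q[1]-Q[2]-Q[3]; print(nm,Q.mean(0),np.degrees(np.arctan2(d[1],d[0])))
K=np.array([onz(c,*j(*p),.08)[:2] for p in [(152,331),(322,398),(497,466)]]);print(K,np.diff(K,axis=0),np.linalg.norm(np.diff(K,axis=0),axis=1))
y=K[0]-K[2];a=np.degrees(np.arctan2(y[1],y[0]))-90;print('jig ang',a)
x=np.array([np.cos(np.radians(a)),np.sin(np.radians(a))]);print('nest',K.mean(0)+.076*x)
# base plate corners z .012
B=np.array([onz(c,*j(*p),.012)[:2] for p in [(175,42),(638,215),(515,578),(40,392)]]);d=B[0]+B[1]-B[2]-B[3]
e=B[0]+B[3]-B[1]-B[2]
print('base',B.mean(0),np.degrees(np.arctan2(d[1],d[0])),np.degrees(np.arctan2(e[1],e[0]))-90,[np.linalg.norm(B[i]-B[(i+1)%4]) for i in range(4)])
E
```

```text
[[ 0.52735567  0.02589902]
 [ 0.52644484 -0.00896294]
 [ 0.46714456 -0.00471086]
 [ 0.46859085  0.02765499]] [0.49738398 0.00997006]
len [np.float64(0.0348738524188356), np.float64(0.0594525337642876), np.float64(0.03239814832647948), np.float64(0.058791046123409345)]
panel ang -2.913135091114873
line [0.483612   0.01158681 0.028     ]
plain [ 0.49422725 -0.03131221] -3.458343640845881
two [ 0.49082466 -0.07328959] -3.231251361812943
[[ 0.51251497 -0.26686043]
 [ 0.48638338 -0.33495069]
 [ 0.46016296 -0.40428509]] [[-0.0261316  -0.06809026]
 [-0.02622042 -0.0693344 ]] [0.07293246 0.07412671]
jig ang -20.854369974526918
nest [ 0.55737488 -0.36242094]
base [ 0.53417066 -0.35409949] -20.44679545256207 -20.56671219432296 [np.float64(0.21773458619555894), np.float64(0.16898545326879172), np.float64(0.2177889440445987), np.float64(0.16796447172563286)]
```

```bash
python3 - <<'E'
from h import *
c=load('top0.npz')
z=c['z_map'];Rc,t=ext(c)
v,u=np.mgrid[0:420,0:560]
d=np.stack([u,v,np.ones_like(u)],-1).reshape(-1,3)@np.linalg.inv(c['intrinsics']).T*z.reshape(-1,1)
w=(d@Rc.T+t).reshape(420,560,3); h=w[...,2].copy(); h[z==0]=0
vis=np.clip(h/0.4*255,0,255).astype(np.uint8);cv2.imwrite('pics/h.png',cv2.applyColorMap(vis,2))
for p in [(60,215),(40,220),(90,240),(115,265),(150,225),(10,215),(180,170),(109,305),(40,340),(20,400),(230,380),(230,150)]: print(p,w[p[1],p[0]].round(3))
E
```

```text
(60, 215) [0.534 0.26  0.038]
(40, 220) [0.522 0.298 0.045]
(90, 240) [0.482 0.191 0.04 ]
(115, 265) [0.431 0.135 0.039]
(150, 225) [0.52  0.081 0.001]
(10, 215) [0.532 0.361 0.046]
(180, 170) [0.636 0.012 0.036]
(109, 305) [0.349 0.147 0.024]
(40, 340) [0.285 0.254 0.072]
(20, 400) [0.156 0.322 0.001]
(230, 380) [ 0.109 -0.062 -0.38 ]
(230, 150) [ 0.411 -0.213  0.898]
```

View pics/h.png

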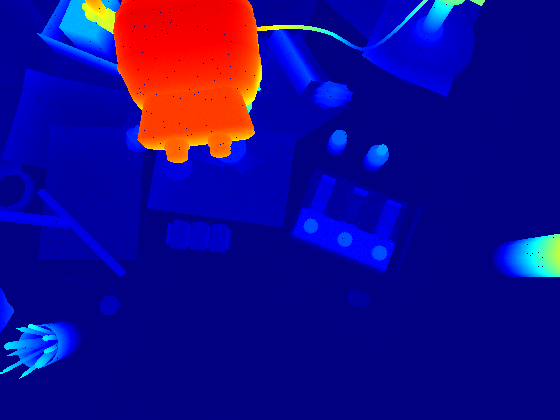

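```bash
python3 - <<'E'
from h import *
c=load('top0.npz')
for p in [(177,157),(222,153),(190,130),(180,60),(125,60),(250,80),(180,20),(245,140),(290,30),(375,152),(338,135)]: print(p,dep(c,*p).round(3))
c=load('side0.npz');print('side cam',ext(c)[1])
for p in [(250,110),(215,110),(130,120),(140,200),(150,240),(175,230),(40,70),(110,20)]: print(p,dep(c,*p).round(3))
E
```

```text
(177, 157) [ 0.586 -0.052  0.306]
(222, 153) [ 0.594 -0.119  0.301]
(190, 130) [ 0.622 -0.074  0.324]
(180, 60) [ 0.721 -0.059  0.346]
(125, 60) [0.724 0.024 0.339]
(250, 80) [ 0.709 -0.159  0.31 ]
(180, 20) [ 0.778 -0.058  0.356]
(245, 140) [ 0.711 -0.125  0.023]
(290, 30) [ 0.991 -0.223  0.01 ]
(375, 152) [ 0.665 -0.399  0.092]
(338, 135) [ 0.702 -0.324  0.087]
side cam [0.48577366 0.62516291 0.41069183]
(250, 110) [ 0.595 -0.036  0.305]
(215, 110) [0.635 0.006 0.311]
(130, 120) [0.737 0.048 0.303]
(140, 200) [0.744 0.029 0.187]
(150, 240) [ 0.753 -0.013  0.106]
(175, 230) [ 0.722 -0.043  0.111]
(40, 70) [0.843 0.054 0.364]
(110, 20) [ 1.28  -1.126  0.446]
```

Request:
{"api": "apply_moves", "payload": {"rows": [[[-0.031,0,0.034],7],[[-0.062,0,0.068],14],[[-0.1,0,0.11],23],[[-0.137,0,0.152],32],[[-0.174,0,0.193],41],[[-0.211,0,0.234],50],[[-0.25,0,0.276],59],[[-0.29,0,0.32],68],[[-0.33,0,0.365],73],[[-0.371,0,0.41],77.2],[[-0.371,0,0.41],77.2],[[-0.371,0,0.41],77.2]], "gripper": 1}}

```text
time_s: 1.65
tcp_pos: [0.4304, 0.1502, 0.2921]
eef_rot: [-90.0, -0.0, 86.5]
contact_force: [-0.7, -0.3, -0.0]
gripper_width: 0.0877
```

```bash
cat >> h.py <<'E'
def go(st,x,y,z,psi):
    M=R.from_euler('xyz',st['eef_rot'],degrees=True).as_matrix()
    p=(st['eef_rot'][2]); s=M.T@(np.array([x,y,z])-st['tcp_pos'])
    print('TCP',st['tcp_pos'].round(4),'rot',st['eef_rot'].round(2),'j',st['joints'].round(1),'t',st['time_s'],'w',st['gripper_width'],'F',st['contact_force'].round(1))
    print('shift',s.round(4),'yaw',round((p-psi+180)%360-180,2))
E
python3 - <<'E'
from h import *; from plant import *
go(get_state(),.497,.010,.17,86.5)
E
```

```text
TCP [0.4304 0.1502 0.2921] rot [-9.000e+01 -1.000e-02  8.647e+01] j [ 44.1  -0.6 -25.6  -0.  -65.  -47.6] t 1.65 w 0.08771430247534265 F [-0.7 -0.3 -0. ]
shift [-0.1358  0.1221 -0.0751] yaw -0.03
```

```bash
python3 - <<'E'
from plant import *
import cv2, numpy as np
for n in ["side","top"]:
    c=capture(n); cv2.imwrite(f"pics/{n}1.png",c["pixels"])
    np.savez(f"{n}1.npz",**c)
E
```

```text
(no output)
```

View pics/side1.png

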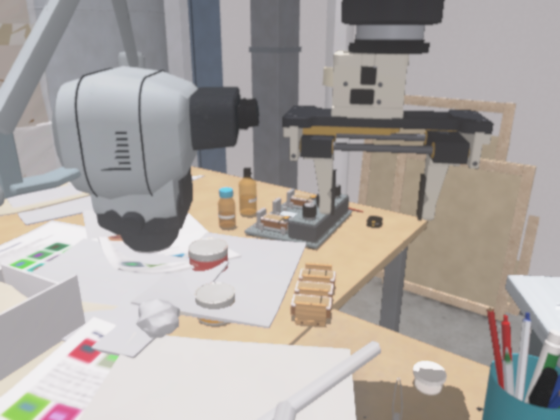

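View pics/top1.png

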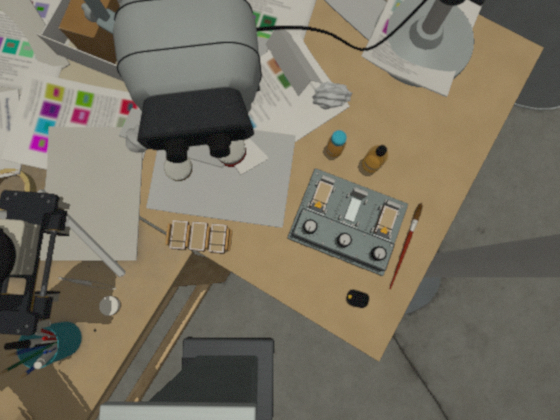

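Request:
{"api": "apply_moves", "payload": {"rows": [[[-0.02,0.05,-0.01],0],[[-0.05,0.09,-0.03],0],[[-0.09,0.122,-0.05],0],[[-0.136,0.122,-0.075],0],[[-0.136,0.122,-0.075],0],[[-0.136,0.122,-0.075],0],[[-0.136,0.122,-0.075],0]]}}

```text
time_s: 2.62
tcp_pos: [0.4969, 0.0117, 0.1704]
eef_rot: [-90.0, -0.0, 86.7]
contact_force: [-0.5, -0.5, 0.3]
gripper_width: 0.0877
```

```bash
python3 - <<'E'
from plant import *
import cv2, numpy as np, pickle
from h import *
st=get_state()
for n in ["wrist","side","top"]:
    c=capture(n); cv2.imwrite(f"pics/{n}2.png",c["pixels"])
    np.savez(f"{n}2.npz",**c)
pickle.dump(st,open('st2.pkl','wb'))
go(st,.497,.010,.071,86.5)
E
```

```text
TCP [0.4969 0.0117 0.1704] rot [-9.003e+01 -2.000e-02  8.668e+01] j [ 24.   10.6 -30.9  -0.  -48.5 -27.4] t 2.625 w 0.08774958410254201 F [-0.5 -0.5  0.3]
shift [-0.0017  0.0994 -0.0002] yaw 0.18
```

View pics/wrist2.png

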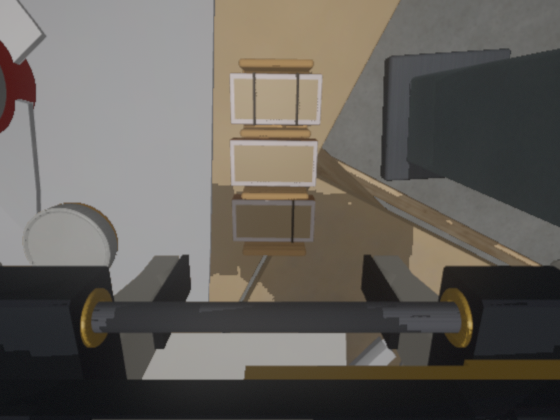

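View pics/top2.png

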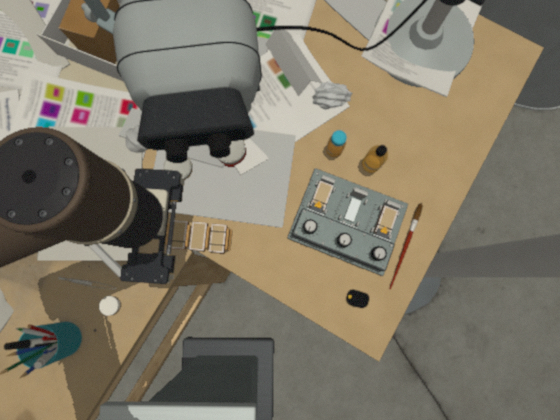

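View pics/side2.png

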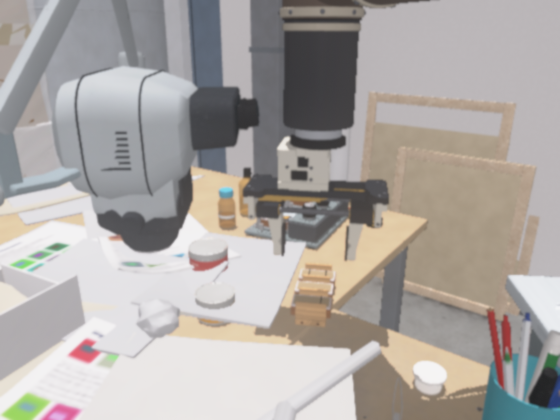

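```bash
python3 - <<'E'
from h import *; import pickle
c=load('top2.npz'); st=pickle.load(open('st2.pkl','rb'))
for p in [(45,180),(40,130),(85,180),(20,235),(5,225),(110,205),(140,215),(120,225),(10,240)]: print(p,dep(c,*p).round(3))
w=load('wrist2.npz')
# panel corners in wrist image
for q in [(234,198),(313,198),(313,242),(234,242),(293,199),(293,242)]: print(q,onz(w,*q,.028,st).round(4),dep(w,*q,st).round(4))
crop(w['pixels'],215,180,335,260,6,'pics/w2c.png')
s=load('side2.npz')
for p in [(323,10),(300,8),(320,80),(320,30),(320,160)]: print('side',p,dep(s,*p).round(3))
E
```

```text
(45, 180) [ 0.492 -0.004  0.548]
(40, 130) [0.539 0.009 0.543]
(85, 180) [ 0.493 -0.036  0.543]
(20, 235) [0.447 0.034 0.513]
(5, 225) [0.452 0.03  0.543]
(110, 205) [ 0.481 -0.035  0.483]
(140, 215) [ 0.485 -0.034  0.391]
(120, 225) [ 0.466 -0.029  0.439]
(10, 240) [0.442 0.044 0.513]
(234, 198) [ 0.5258 -0.0073  0.028 ] [ 0.526  -0.0069  0.0264]
(313, 198) [ 0.4699 -0.0041  0.028 ] [ 0.4694 -0.0028  0.0231]
(313, 242) [0.4707 0.0295 0.028 ] [0.4681 0.0411 0.0005]
(234, 242) [0.5289 0.0262 0.028 ] [ 0.5334  0.038  -0.001 ]
(293, 199) [ 0.484  -0.0042  0.028 ] [ 0.4843 -0.0061  0.0348]
(293, 242) [0.4854 0.0287 0.028 ] [0.4852 0.031  0.0223]
side (323, 10) [0.494 0.062 0.432]
side (300, 8) [0.52  0.057 0.435]
side (320, 80) [0.495 0.058 0.357]
side (320, 30) [0.497 0.057 0.412]
side (320, 160) [0.492 0.035 0.254]
```

View pics/w2c.png

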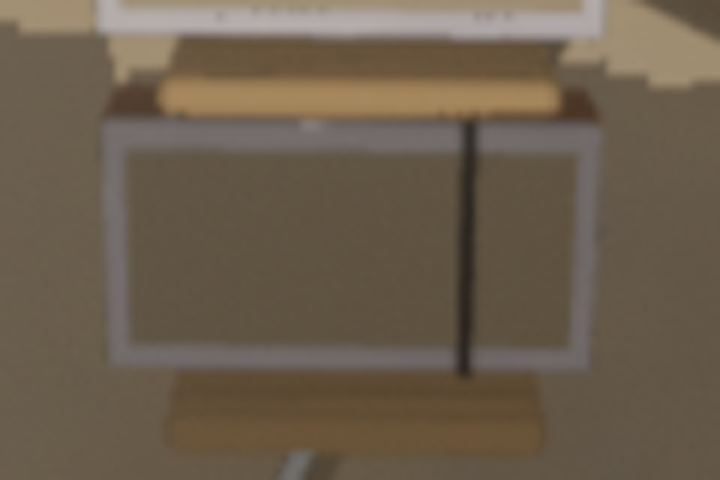

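```bash
python3 - <<'E'
from h import *; import pickle
w=load('wrist2.npz'); st=pickle.load(open('st2.pkl','rb'))
P=np.array([onz(w,215+a/6-.4,180+b/6-.4,.028,st)[:2] for a,b in [(103,120),(600,120),(590,370),(112,369)]])
print(P,P.mean(0)); d=P[0]+P[3]-P[1]-P[2];print(np.degrees(np.arctan2(d[1],d[0])),np.linalg.norm(P-np.roll(P,1,0),axis=1))
a=onz(w,215+469/6,180+122/6,.028,st);b=onz(w,215+464/6,180+375/6,.028,st);print(a,b)
E
```

```text
[[ 0.52744846 -0.00620581]
 [ 0.46876292 -0.00288454]
 [ 0.47071261  0.02891542]
 [ 0.5293611   0.02546609]] [0.49907127 0.01132279]
-3.3025134810316654 [0.03172959 0.05877945 0.03185967 0.05874984]
[ 0.48396943 -0.00320439  0.028     ] [0.48592147 0.02903817 0.028     ]
```

Request:
{"api": "apply_moves", "payload": {"rows": [[[0,0.04,-0.001],0],[[0,0.075,-0.001],0],[[0,0.095,-0.001],0],[[0,0.099,-0.001],0],[[0,0.099,-0.001],0],[[0,0.099,-0.001],0]]}}

```text
time_s: 3.52
tcp_pos: [0.4986, 0.0105, 0.0722]
eef_rot: [-90.1, -0.0, 86.6]
contact_force: [-1.5, -0.2, 0.3]
gripper_width: 0.0875
```

Request:
{"api": "apply_moves", "payload": {"rows": [[[0,0,0],0],[[0,0,0],0],[[0,0,0],0],[[0,0,0],0],[[0,0,0],0],[[0,0,0],0]], "gripper": 0.5, "grip_force": 20}}

```text
time_s: 4.28
tcp_pos: [0.4981, 0.0102, 0.0713]
eef_rot: [-90.0, -0.0, 86.5]
contact_force: [-0.5, 0.7, 3.8]
gripper_width: 0.0599
```

```bash
python3 - <<'E'
from plant import *
import cv2, numpy as np, pickle
from h import *
st=get_state()
for n in ["wrist"]:
    c=capture(n); cv2.imwrite(f"pics/{n}3.png",c["pixels"])
    np.savez(f"{n}3.npz",**c)
go(st,.497,.010,.17,86.5)
E
```

```text
TCP [0.4981 0.0102 0.0713] rot [-90.01  -0.    86.55] j [ 23.8  19.3 -36.4   0.  -34.3 -27.3] t 4.275 w 0.05987375765366601 F [-0.5  0.7  3.8]
shift [-0.0002 -0.0987  0.0011] yaw 0.05
```

View pics/wrist3.png

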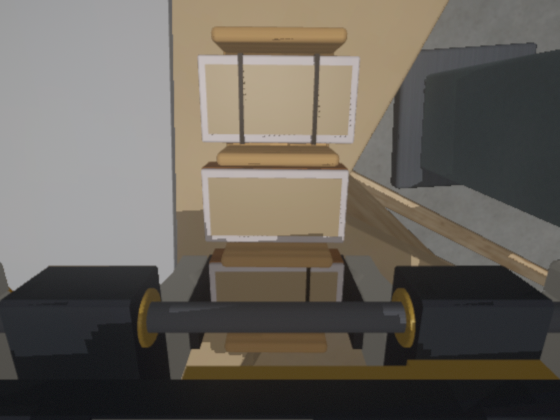

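```bash
python3 - <<'E'
from h import *
c=load('top0.npz')
for p in [(.43,-.155,0),(.43,-.16,0),(.3875,-.245,0),(.406,-.252,0)]: print(p,proj(c,p))
A=onz(c,195,255,0);B=onz(c,380,358,0);print(A,B)
n=(B-A)[:2];n/=np.linalg.norm(n)
for p in [(.43,-.155),(.44,-.16),(.3875,-.245)]:
    d=np.array(p)-A[:2]; print(p,'dist from edge',n[1]*d[0]-n[0]*d[1])
print('edge dir',np.degrees(np.arctan2(n[1],n[0])))
E
```

```text
(0.43, -0.155, 0) [255.9659205  267.47846553]
(0.43, -0.16, 0) [258.27084943 267.50690337]
(0.3875, -0.245, 0) [297.32288605 287.97982481]
(0.406, -0.252, 0) [300.6191817  279.27690742]
[ 0.45525637 -0.02151019  0.        ] [ 0.24608223 -0.41884599  0.        ]
(0.43, -0.155) dist from edge -0.03983538953505171
(0.44, -0.16) dist from edge -0.051013280906315954
(0.3875, -0.245) dist from edge -0.04415334895320851
edge dir -117.76419023036648
```

Request:
{"api": "apply_moves", "payload": {"rows": [[[0,0,0],0],[[0,0,0],0],[[0,-0.003,0],0],[[0,-0.006,0],0],[[0,-0.006,0],0],[[0,-0.006,0],0]], "gripper": 0.85}}

```text
time_s: 5.08
tcp_pos: [0.498, 0.0102, 0.0772]
eef_rot: [-90.0, -0.0, 86.5]
contact_force: [0.6, 0.5, -0.3]
gripper_width: 0.0745
```

Request:
{"api": "apply_moves", "payload": {"rows": [[[0,0,0],0],[[0,0,0],0],[[0,0,0],0],[[0,0,0],0],[[0,0,0],0],[[0,-0.01,0],0],[[0,-0.03,0],0],[[0,-0.06,0],0],[[0,-0.07,0],0],[[0,-0.07,0],0]], "gripper": 0.5, "grip_force": 25}}

```text
time_s: 6.32
tcp_pos: [0.4983, 0.0103, 0.148]
eef_rot: [-90.1, -0.1, 86.5]
contact_force: [0.1, 0.4, -1.0]
gripper_width: 0.0596
```

```bash
python3 - <<'E'
from plant import *
import cv2, numpy as np, pickle
from h import *
st=get_state()
for n in ["wrist"]:
    c=capture(n); cv2.imwrite(f"pics/{n}4.png",c["pixels"])
go(st,.45,-.17,.15,69.4)
E
```

```text
TCP [0.4983 0.0103 0.148 ] rot [-9.010e+01 -6.000e-02  8.653e+01] j [ 23.8  12.4 -32.2  -0.  -45.2 -27.3] t 6.325 w 0.059589818018190396 F [ 0.1  0.4 -1. ]
shift [-0.1829 -0.0023  0.0373] yaw 17.13
```

View pics/wrist4.png

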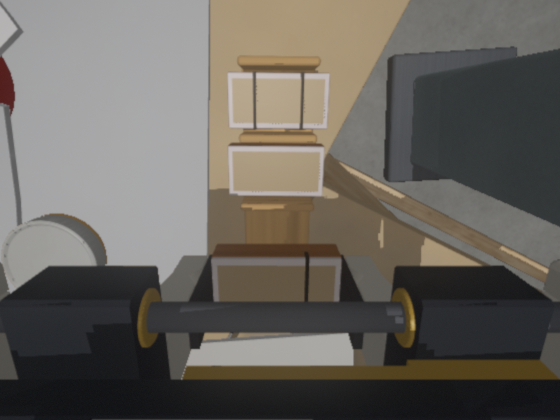

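Request:
{"api": "apply_moves", "payload": {"rows": [[[-0.03,0,0.015],4],[[-0.08,0,0.03],9],[[-0.13,0,0.037],14],[[-0.183,0,0.037],17.1],[[-0.183,0.02,0.037],17.1],[[-0.183,0.05,0.037],17.1],[[-0.183,0.07,0.037],17.1],[[-0.183,0.076,0.037],17.1],[[-0.183,0.0775,0.037],17.1],[[-0.183,0.0785,0.037],17.1],[[-0.183,0.0785,0.037],17.1]]}}

```text
time_s: 7.75
tcp_pos: [0.4504, -0.1702, 0.0692]
eef_rot: [-90.1, -0.0, 69.5]
contact_force: [0.7, -0.9, -0.8]
gripper_width: 0.0598
```

Request:
{"api": "apply_moves", "payload": {"rows": [[[0,0.001,0],0],[[0,0.0015,0],0],[[0,0.0015,0],0]]}}

```text
time_s: 8.12
tcp_pos: [0.4501, -0.1703, 0.0672]
eef_rot: [-90.0, -0.0, 69.4]
contact_force: [0.1, -0.2, 0.1]
gripper_width: 0.0596
```

Request:
{"api": "apply_moves", "payload": {"rows": [[[0,0,0],0],[[0,0,0],0],[[0,0,0],0],[[0,-0.02,0],0],[[0,-0.06,0],0],[[0,-0.1,0],0],[[0,-0.1,0],0],[[0,-0.1,0],0]], "gripper": 0.9}}

```text
time_s: 9.12
tcp_pos: [0.4497, -0.1702, 0.1669]
eef_rot: [-90.0, -0.0, 69.4]
contact_force: [0.2, 0.8, 0.1]
gripper_width: 0.0791
```

```bash
python3 - <<'E'
from plant import *
import cv2, numpy as np, pickle
from h import *
st=get_state()
for n in ["wrist","top"]:
    c=capture(n); cv2.imwrite(f"pics/{n}5.png",c["pixels"]); np.savez(f"{n}5.npz",**c)
pickle.dump(st,open('st5.pkl','wb'))
go(st,.45,-.17,.17,-20.6)
E
```

```text
TCP [ 0.4497 -0.1702  0.1669] rot [-9.000e+01 -2.000e-02  6.942e+01] j [  2.8   9.5 -33.   -0.  -47.6 -23.3] t 9.125 w 0.07909853047680654 F [0.2 0.8 0.1]
shift [ 0.0003 -0.0031 -0.0002] yaw 90.02
```

View pics/wrist5.png

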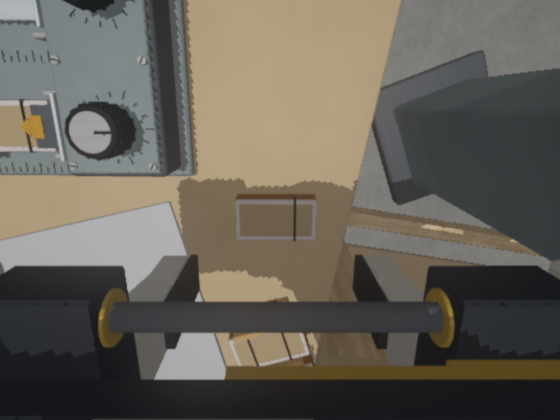

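View pics/top5.png

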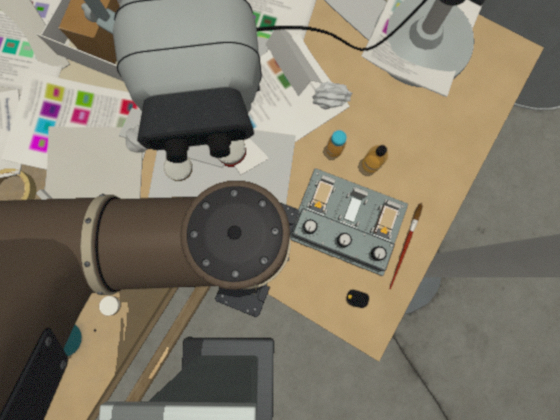

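```bash
python3 - <<'E'
from h import *; import pickle
w=load('wrist5.npz'); st=pickle.load(open('st5.pkl','rb'))
crop(w['pixels'],225,185,325,250,7,'pics/w5c.png')
P=np.array([onz(w,a,b,.018,st)[:2] for a,b in [(236.5,200.5),(315.5,200.5),(315,240),(237,240)]])
print(P,P.mean(0)); d=P[0]+P[3]-P[1]-P[2];print(np.degrees(np.arctan2(d[1],d[0])),np.linalg.norm(P-np.roll(P,1,0),axis=1))
E
```

```text
[[ 0.47185693 -0.19298795]
 [ 0.41785014 -0.17279991]
 [ 0.42805955 -0.14349281]
 [ 0.48336761 -0.1641662 ]] [ 0.45028356 -0.16836172]
-20.495535972893823 [0.03103529 0.05765665 0.03103447 0.0590455 ]
```

View pics/w5c.png

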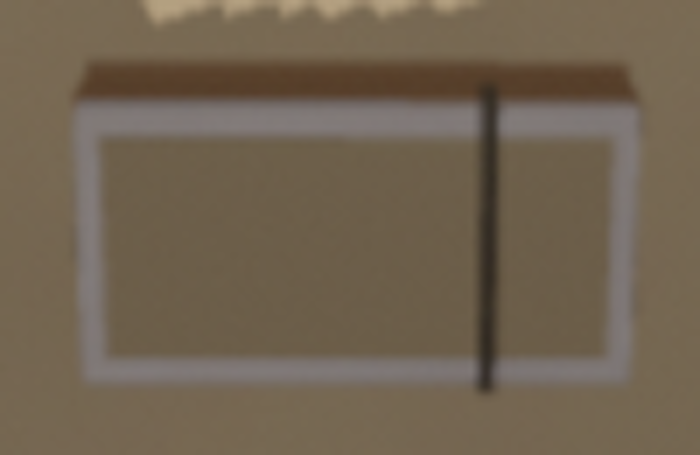

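Request:
{"api": "apply_moves", "payload": {"rows": [[[0,0,0],10],[[0,0,0],20],[[0,0,0],30],[[0,0,0],40],[[0,0,0],50],[[0,0,0],60],[[0,0,0],70],[[0,0,0],80],[[0,0,0],90],[[0,0,0],90],[[0,0,0],90]], "gripper": 0.6}}

```text
time_s: 10.6
tcp_pos: [0.4498, -0.1703, 0.1666]
eef_rot: [-90.0, 0.1, -20.3]
contact_force: [-0.4, 1.0, -0.2]
gripper_width: 0.0526
```

```bash
python3 - <<'E'
from plant import *
import cv2, numpy as np, pickle
from h import *
st=get_state()
for n in ["wrist"]:
    c=capture(n); cv2.imwrite(f"pics/{n}6.png",c["pixels"]); np.savez(f"{n}6.npz",**c)
pickle.dump(st,open('st6.pkl','wb'))
go(st,.45,-.17,.069,-20.6)
E
```

```text
TCP [ 0.4498 -0.1703  0.1666] rot [-9.003e+01  7.000e-02 -2.034e+01] j [   2.8    9.5  -33.     0.   -47.6 -113.1] t 10.6 w 0.05258460200013797 F [-0.4  1.  -0.2]
shift [0.0002 0.0976 0.0004] yaw 0.26
```

View pics/wrist6.png

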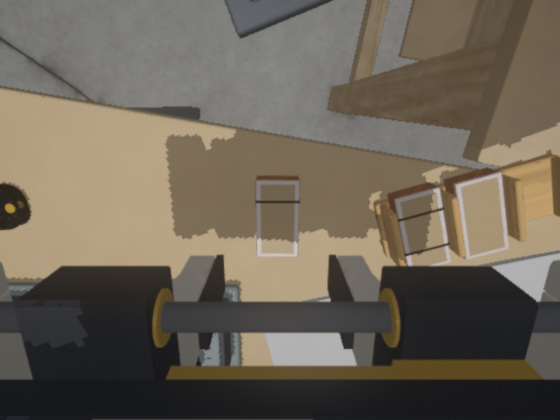

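Request:
{"api": "apply_moves", "payload": {"rows": [[[0,0.04,0],0],[[0,0.08,0],0],[[0,0.094,0],0],[[0,0.0975,0],0],[[0,0.0975,0],0],[[0,0.0975,0],0]]}}

```text
time_s: 11.4
tcp_pos: [0.4508, -0.1703, 0.0708]
eef_rot: [-90.0, -0.1, -20.5]
contact_force: [-0.4, 0.2, 0.2]
gripper_width: 0.0524
```

Request:
{"api": "apply_moves", "payload": {"rows": [[[0,0,0],0],[[0,0,0],0],[[0,0,0],0],[[0,0,0],0],[[0,0,0],0],[[0,-0.02,0],0],[[0,-0.06,0],0],[[0,-0.1,0],0],[[0,-0.13,0],0],[[0,-0.13,0],0],[[0,-0.13,0],0]], "gripper": 0.2, "grip_force": 25}}

```text
time_s: 12.78
tcp_pos: [0.4495, -0.1702, 0.199]
eef_rot: [-90.0, 0.0, -20.6]
contact_force: [0.3, -0.5, 0.2]
gripper_width: 0.0318
```

```bash
python3 - <<'E'
from plant import *
import cv2, numpy as np, pickle
from h import *
st=get_state()
for n in ["wrist"]:
    c=capture(n); cv2.imwrite(f"pics/{n}7.png",c["pixels"]); np.savez(f"{n}7.npz",**c)
pickle.dump(st,open('st7.pkl','wb'))
go(st,.557,-.362,.2,-20.6)
go(st,.43,-.32,.2,-20.6)
E
```

```text
TCP [ 0.4495 -0.1702  0.199 ] rot [-9.000e+01  5.000e-02 -2.058e+01] j [   2.8    7.1  -30.7   -0.   -52.2 -113.3] t 12.775 w 0.03177445783965432 F [ 0.3 -0.5  0.2]
shift [ 0.168  -0.0011 -0.1418] yaw 0.02
TCP [ 0.4495 -0.1702  0.199 ] rot [-9.000e+01  5.000e-02 -2.058e+01] j [   2.8    7.1  -30.7   -0.   -52.2 -113.3] t 12.775 w 0.03177445783965432 F [ 0.3 -0.5  0.2]
shift [ 0.0344 -0.001  -0.1471] yaw 0.02
```

View pics/wrist7.png

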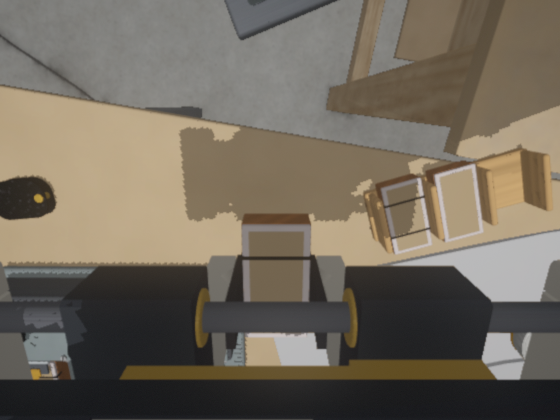

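Request:
{"api": "apply_moves", "payload": {"rows": [[[0,-0.01,-0.03],0],[[0.01,-0.03,-0.08],0],[[0.04,-0.05,-0.12],0],[[0.09,-0.05,-0.142],0],[[0.15,-0.05,-0.142],0],[[0.2,-0.05,-0.142],0],[[0.213,-0.05,-0.142],0],[[0.213,-0.05,-0.142],0],[[0.213,-0.05,-0.142],0],[[0.213,-0.05,-0.142],0]]}}

```text
time_s: 14.08
tcp_pos: [0.5989, -0.3777, 0.2502]
eef_rot: [-90.0, -0.0, -20.6]
contact_force: [-0.3, -0.8, 0.1]
gripper_width: 0.0318
```

```bash
python3 - <<'E'
from plant import *
import cv2, numpy as np, pickle
from h import *
st=get_state()
for n in ["wrist"]:
    c=capture(n); cv2.imwrite(f"pics/{n}8.png",c["pixels"]); np.savez(f"{n}8.npz",**c)
pickle.dump(st,open('st8.pkl','wb'))
go(st,.557,-.362,.15,-20.6)
crop(c['pixels'],130,30,430,230,2.6,'pics/w8c.png')
E
```

```text
TCP [ 0.5989 -0.3777  0.2502] rot [-9.000e+01 -2.000e-02 -2.056e+01] j [-16.5  25.    2.   -0.  -67.  -94. ] t 14.075 w 0.031775946275650876 F [-0.3 -0.8  0.1]
shift [-0.0448  0.1002  0.    ] yaw 0.04
```

View pics/wrist8.png

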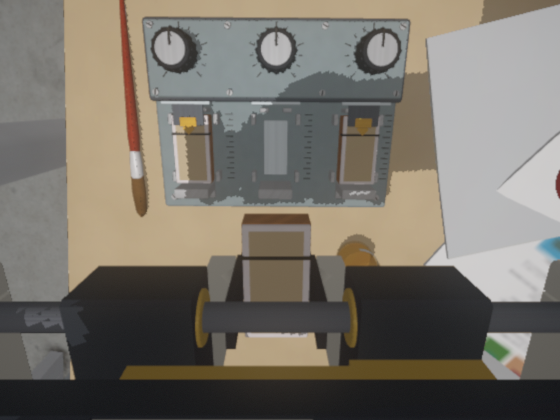

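View pics/w8c.png

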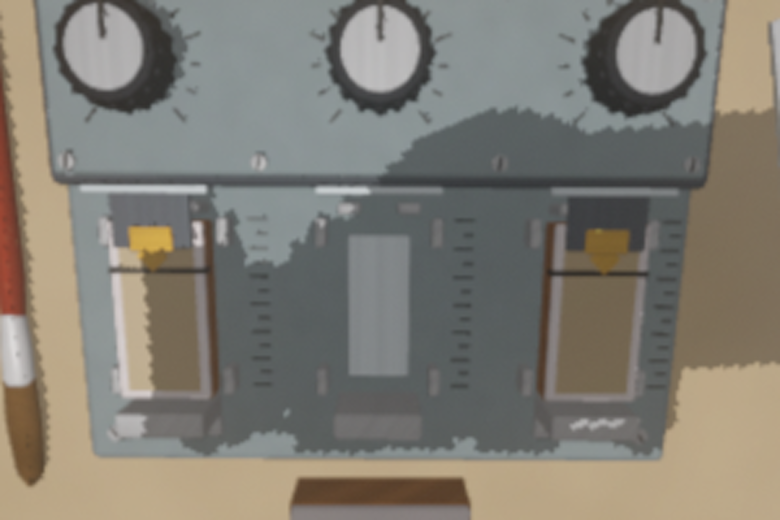

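```bash
python3 - <<'E'
from h import *; import pickle
w=load('wrist8.npz'); st=pickle.load(open('st8.pkl','rb'))
f=lambda a,b,z:onz(w,130+a/2.6-.3,30+b/2.6-.3,z,st)[:2]
a=np.radians(-20.6);X=np.array([np.cos(a),np.sin(a)]);Y=np.array([-X[1],X[0]])
n0=np.array([.5575,-.3626])
def rep(nm,q,z):
    P=np.array([f(*p,z) for p in q]);m=P.mean(0);d=m-n0;print(nm,m.round(4),'rel nest jig',(d@X).round(4),(d@Y).round(4),[((p-n0)@X).round(4) for p in P],[((p-n0)@Y).round(4) for p in P])
rep('bed',[(348,235),(410,235),(408,376),(350,376)],.020)
rep('lips',[(321,232),(437,232),(323,380),(435,380)],.027)
rep('knob',[(380,50)],.08)
rep('knobR',[(103,45)],.08)
rep('knobL',[(658,50)],.08)
rep('panR',[(114,222),(208,222),(209,396),(123,396)],.038)
rep('panL',[(552,225),(645,225),(635,399),(551,397)],.038)
rep('plate',[(95,455),(663,458)],.012)
# held panel
rep('held top near edge',[(292,505),(470,505)],.25-.0656-.0034+.018)
rep('heldbottom',[(301,480),(462,480)],.25-.0656-.0034)
E
```

```text
bed [ 0.5595 -0.3625] rel nest jig 0.0018 0.0008 [np.float64(-0.0232), np.float64(-0.0232), np.float64(0.0268), np.float64(0.0268)] [np.float64(-0.0101), np.float64(0.0116), np.float64(0.0115), np.float64(-0.0098)]
lips [ 0.5589 -0.3623] rel nest jig 0.0012 0.0008 [np.float64(-0.0244), np.float64(-0.0245), np.float64(0.0269), np.float64(0.0268)] [np.float64(-0.0191), np.float64(0.0206), np.float64(-0.0193), np.float64(0.0209)]
knob [ 0.4887 -0.3356] rel nest jig -0.0739 0.001 [np.float64(-0.0739)] [np.float64(0.001)]
knobR [ 0.4615 -0.4048] rel nest jig -0.075 -0.0733 [np.float64(-0.075)] [np.float64(-0.0733)]
knobL [ 0.5148 -0.2657] rel nest jig -0.0741 0.0756 [np.float64(-0.0741)] [np.float64(0.0756)]
panR [ 0.5333 -0.4306] rel nest jig 0.0012 -0.0722 [np.float64(-0.0279), np.float64(-0.028), np.float64(0.0304), np.float64(0.0305)] [np.float64(-0.0864), np.float64(-0.0555), np.float64(-0.0584), np.float64(-0.0884)]
panL [ 0.5852 -0.2937] rel nest jig 0.0017 0.0742 [np.float64(-0.0273), np.float64(-0.0274), np.float64(0.0311), np.float64(0.0305)] [np.float64(0.0577), np.float64(0.0883), np.float64(0.0902), np.float64(0.0608)]
plate [ 0.6139 -0.3829] rel nest jig 0.0599 0.0009 [np.float64(0.0596), np.float64(0.0603)] [np.float64(-0.1088), np.float64(0.1106)]
held top near edge [ 0.5705 -0.3659] rel nest jig 0.0133 0.0015 [np.float64(0.0134), np.float64(0.0133)] [np.float64(-0.0137), np.float64(0.0167)]
heldbottom [ 0.5718 -0.3663] rel nest jig 0.0147 0.0016 [np.float64(0.0147), np.float64(0.0146)] [np.float64(-0.0138), np.float64(0.0169)]
```

```bash
python3 - <<'E'
from h import *; import pickle
w=load('wrist8.npz'); st=pickle.load(open('st8.pkl','rb'))
a=np.radians(-20.6);X=np.array([np.cos(a),np.sin(a)]);Y=np.array([-X[1],X[0]]);n0=np.array([.5575,-.3626])
for p in [(378,425),(378,410),(378,432),(160,425),(597,425),(350,210),(410,208),(378,300),(340,190),(470,300),(380,50),(340,440)]:
    q=dep(w,130+p[0]/2.6,30+p[1]/2.6,st);d=q[:2]-n0;print(p,(d@X).round(4),(d@Y).round(4),q[2].round(4))
go(st,.5582,-.3629,.12,-20.6)
E
```

```text
(378, 425) 0.0378 0.0008 0.0502
(378, 410) 0.0334 0.0008 0.047
(378, 432) 0.0402 0.0008 0.0503
(160, 425) 0.0381 -0.0729 0.05
(597, 425) 0.0377 0.0749 0.0501
(350, 210) -0.0316 -0.0086 0.0346
(410, 208) -0.0322 0.0113 0.0329
(378, 300) -0.0004 0.0007 0.0193
(340, 190) -0.0379 -0.0112 0.0492
(470, 300) 0.0003 0.0343 0.013
(380, 50) -0.0737 0.0012 0.0803
(340, 440) 0.0536 -0.0138 0.0124
TCP [ 0.5989 -0.3777  0.2502] rot [-9.000e+01 -2.000e-02 -2.056e+01] j [-16.5  25.    2.   -0.  -67.  -94. ] t 14.075 w 0.031775946275650876 F [-0.3 -0.8  0.1]
shift [-0.0433  0.1302 -0.0004] yaw 0.04
```

```bash
python3 - <<'E'
from h import *; import pickle
w=load('wrist8.npz'); st=pickle.load(open('st8.pkl','rb'))
crop(w['pixels'],230,90,330,240,4,'pics/w8d.png')
a=np.radians(-20.6);X=np.array([np.cos(a),np.sin(a)]);Y=np.array([-X[1],X[0]]);n0=np.array([.5575,-.3626])
for v in range(184,206):
    q=dep(w,275,v,st);print(v,((q[:2]-n0)@X).round(4),q[2].round(4),end=' | ')
print()
for v in range(92,126):
    q=dep(w,262,v,st);print(v,((q[:2]-n0)@X).round(4),q[2].round(4),end=' | ')
print()
for v in range(208,226):
    q=dep(w,275,v,st);print(v,((q[:2]-n0)@X).round(4),q[2].round(4),end=' | ')
E
```

```text
184 0.0336 0.0314 | 185 0.0337 0.0353 | 186 0.0338 0.0386 | 187 0.0338 0.0427 | 188 0.0336 0.0471 | 189 0.034 0.0491 | 190 0.0347 0.0504 | 191 0.0359 0.0488 | 192 0.0366 0.0498 | 193 0.0374 0.0501 | 194 0.0388 0.0484 | 195 0.0391 0.0506 | 196 0.0401 0.0502 | 197 0.041 0.0502 | 198 0.0421 0.0498 | 199 0.0532 0.0127 | 200 0.0545 0.0119 | 201 0.0556 0.0117 | 202 0.0567 0.0115 | 203 0.0577 0.0116 | 204 0.0591 0.0103 | 205 0.06 0.0106 | 
92 -0.0463 0.0535 | 93 -0.0456 0.0517 | 94 -0.0449 0.0499 | 95 -0.0441 0.0523 | 96 -0.0433 0.0514 | 97 -0.0426 0.0505 | 98 -0.0418 0.0478 | 99 -0.0411 0.0487 | 100 -0.0403 0.0466 | 101 -0.0395 0.0498 | 102 -0.0387 0.05 | 103 -0.038 0.0496 | 104 -0.0371 0.0121 | 105 -0.0362 0.0124 | 106 -0.0353 0.0108 | 107 -0.0347 0.0324 | 108 -0.0338 0.0328 | 109 -0.033 0.0324 | 110 -0.0322 0.0336 | 111 -0.0314 0.0335 | 112 -0.03 0.0125 | 113 -0.0292 0.0135 | 114 -0.0282 0.0116 | 115 -0.0274 0.0121 | 116 -0.0264 0.0112 | 117 -0.0256 0.012 | 118 -0.0247 0.0125 | 119 -0.0237 0.011 | 120 -0.0229 0.0117 | 121 -0.0219 0.0114 | 122 -0.0211 0.0118 | 123 -0.0201 0.0112 | 124 -0.0192 0.0116 | 125 -0.0184 0.0125 | 
208 0.0665 -0.0001 | 209 0.0676 -0.0001 | 210 0.0689 -0.0008 | 211 0.0698 -0.0002 | 212 0.0708 0.0 | 213 0.0139 0.1812 | 214 0.0137 0.1835 | 215 0.0139 0.1843 | 216 0.0141 0.1854 | 217 0.0136 0.1885 | 218 0.0139 0.189 | 219 0.0141 0.19 | 220 0.0136 0.1927 | 221 0.0136 0.1941 | 222 0.0137 0.1954 | 223 0.0142 0.1951 | 224 0.0139 0.1975 | 225 0.0143 0.1977 |
```

View pics/w8d.png

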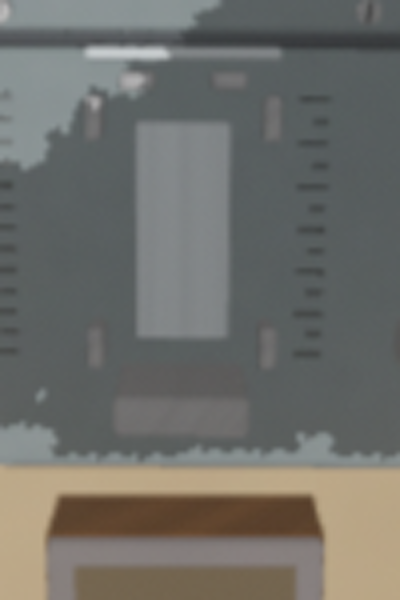

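Request:
{"api": "apply_moves", "payload": {"rows": [[[-0.02,0.03,0],0],[[-0.0426,0.07,-0.0006],0],[[-0.0426,0.11,-0.0006],0],[[-0.0426,0.124,-0.0006],0],[[-0.0426,0.124,-0.0006],0],[[-0.0426,0.124,-0.0006],0],[[-0.0426,0.124,-0.0006],0]]}}

```text
time_s: 15.0
tcp_pos: [0.5603, -0.3639, 0.1272]
eef_rot: [-90.0, -0.1, -20.5]
contact_force: [0.4, -0.6, -1.0]
gripper_width: 0.0314
```

```bash
python3 - <<'E'
from plant import *
import cv2, numpy as np, pickle
from h import *
st=get_state()
for n in ["wrist","side"]:
    c=capture(n); cv2.imwrite(f"pics/{n}9.png",c["pixels"]); np.savez(f"{n}9.npz",**c)
pickle.dump(st,open('st9.pkl','wb'))
go(st,.557,-.362,.089,-20.6)
w=load('wrist9.npz')
a=np.radians(-20.6);X=np.array([np.cos(a),np.sin(a)]);Y=np.array([-X[1],X[0]]);n0=np.array([.5575,-.3626])
print((st['tcp_pos'][:2]-n0)@X,(st['tcp_pos'][:2]-n0)@Y)
crop(w['pixels'],200,60,360,260,3,'pics/w9c.png')
for v in range(130,215,2):
    q=dep(w,262,v,st);print(v,((q[:2]-n0)@X).round(4),q[2].round(4),end=' | ')
E
```

```text
TCP [ 0.5603 -0.3639  0.1272] rot [-90.    -0.14 -20.55] j [-16.3  27.7 -11.4   0.  -50.8 -94.2] t 15.0 w 0.03144985807496472 F [ 0.4 -0.6 -1. ]
shift [-0.0039  0.0382  0.0006] yaw 0.05
0.0031205316193321678 -0.0002540285195220516
130 -0.0686 0.0815 | 132 -0.0678 0.0813 | 134 -0.067 0.0805 | 136 -0.0663 0.0815 | 138 -0.0654 0.0805 | 140 -0.0646 0.0804 | 142 -0.0637 0.0789 | 144 -0.0629 0.0795 | 146 -0.0621 0.0789 | 148 -0.0611 0.0777 | 150 -0.0569 0.052 | 152 -0.0558 0.0506 | 154 -0.0551 0.0527 | 156 -0.0541 0.0526 | 158 -0.0528 0.0505 | 160 -0.052 0.0513 | 162 -0.0512 0.0526 | 164 -0.0502 0.0526 | 166 -0.0491 0.0519 | 168 -0.0482 0.052 | 170 -0.0472 0.0521 | 172 -0.0457 0.0496 | 174 -0.0453 0.0529 | 176 -0.0442 0.0523 | 178 -0.0431 0.0517 | 180 -0.0411 0.0475 | 182 -0.0397 0.0455 | 184 -0.0397 0.0501 | 186 -0.0388 0.0511 | 188 -0.0377 0.0504 | 190 -0.0327 0.0347 | 192 -0.0314 0.0343 | 194 -0.0243 0.0113 | 196 -0.0235 0.0131 | 198 -0.0233 0.0174 | 200 -0.0226 0.0194 | 202 -0.0217 0.0204 | 204 -0.0204 0.0204 | 206 -0.019 0.0201 | 208 -0.0177 0.02 | 210 -0.0168 0.021 | 212 -0.015 0.0195 | 214 -0.0269 0.06 |
```

View pics/w9c.png

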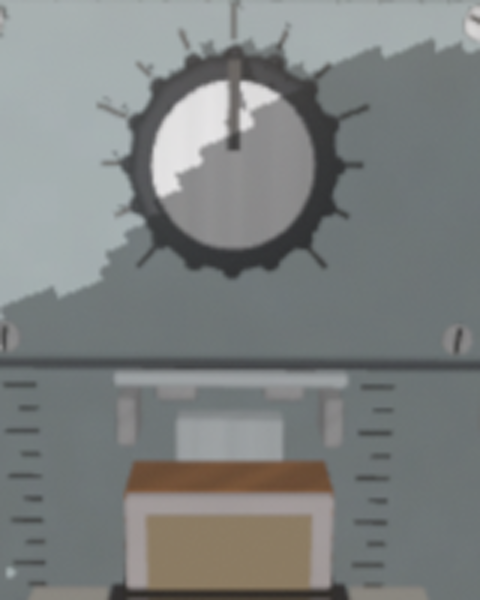

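View pics/side9.png

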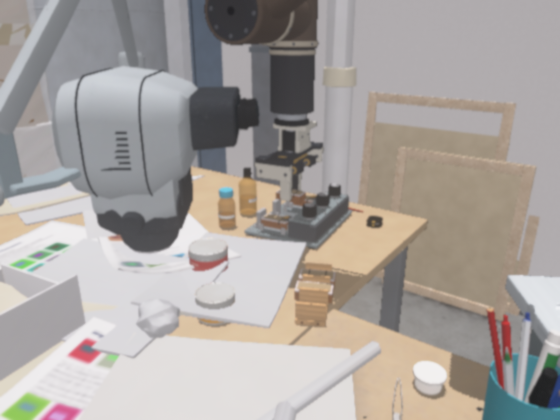

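Request:
{"api": "apply_moves", "payload": {"rows": [[[0,0,0],0],[[0,0,0],0],[[0,0.008,0],0],[[0,0.016,0],0],[[0,0.022,0],0],[[0,0.026,0],0],[[0,0.026,0],0]]}}

```text
time_s: 15.98
tcp_pos: [0.5593, -0.3636, 0.0992]
eef_rot: [-90.0, 0.0, -20.6]
contact_force: [0.3, 0.2, -0.2]
gripper_width: 0.0317
```

Request:
{"api": "apply_moves", "payload": {"rows": [[[0,0.003,0],0],[[0,0.006,0],0],[[0,0.008,0],0],[[0,0.0095,0],0],[[0,0.0095,0],0]]}}

```text
time_s: 16.6
tcp_pos: [0.5595, -0.3636, 0.0902]
eef_rot: [-90.0, -0.0, -20.6]
contact_force: [0.3, 1.4, -0.2]
gripper_width: 0.0315
```

```bash
python3 - <<'E'
from plant import *
import cv2, numpy as np, pickle
from h import *
st=get_state()
for n in ["wrist"]:
    c=capture(n); cv2.imwrite(f"pics/{n}10.png",c["pixels"]); np.savez(f"{n}10.npz",**c)
go(st,.557,-.362,.089,-20.6)
w=c
crop(w['pixels'],180,160,380,300,3.5,'pics/w10c.png')
E
```

```text
TCP [ 0.5595 -0.3636  0.0902] rot [-90.    -0.   -20.56] j [-16.3  30.  -13.1   0.  -46.8 -94.2] t 16.6 w 0.03150080727424007 F [ 0.3  1.4 -0.2]
shift [-0.003   0.0012  0.0006] yaw 0.04
```

View pics/w10c.png

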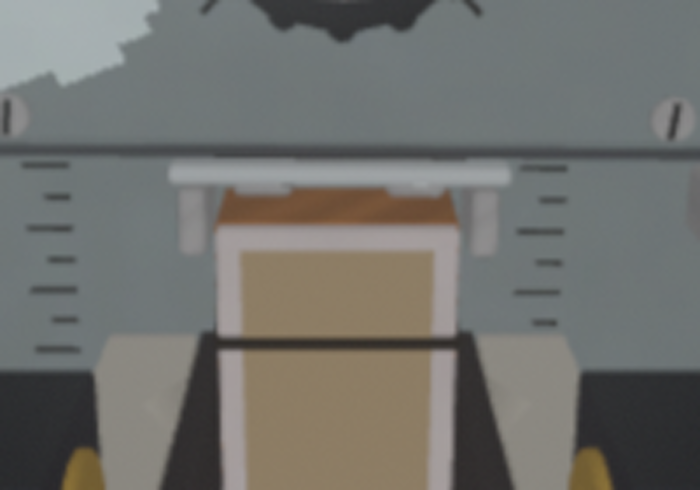

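Request:
{"api": "apply_moves", "payload": {"rows": [[[0,0.0008,0],0],[[0,0.0012,0],0],[[0,0.0012,0],0]]}}

```text
time_s: 17.02
tcp_pos: [0.5596, -0.3637, 0.09]
eef_rot: [-90.0, -0.0, -20.5]
contact_force: [-3.5, 1.9, 7.2]
gripper_width: 0.0316
```

Request:
{"api": "apply_moves", "payload": {"rows": [[[0,0,0],0],[[0,0,0],0],[[0,0,0],0],[[0,0,0],0],[[0,-0.01,0],0],[[0,-0.04,0],0],[[0,-0.08,0],0],[[0,-0.08,0],0],[[0,-0.08,0],0]], "gripper": 0.55}}

```text
time_s: 18.15
tcp_pos: [0.5594, -0.3635, 0.1695]
eef_rot: [-90.0, -0.0, -20.6]
contact_force: [-0.6, 0.3, -0.0]
gripper_width: 0.0483
```

```bash
python3 - <<'E'
from plant import *
import cv2, numpy as np, pickle
from h import *
st=get_state()
for n in ["wrist","top"]:
    c=capture(n); cv2.imwrite(f"pics/{n}11.png",c["pixels"]); np.savez(f"{n}11.npz",**c)
pickle.dump(st,open('st11.pkl','wb'))
go(st,.557,-.362,.089,-20.6)
E
```

```text
TCP [ 0.5594 -0.3635  0.1695] rot [-8.998e+01 -4.000e-02 -2.057e+01] j [-16.3  25.2  -9.1  -0.  -55.6 -94.2] t 18.15 w 0.048271221524941635 F [-0.6  0.3 -0. ]
shift [-0.0029  0.0805  0.0005] yaw 0.03
```

View pics/wrist11.png

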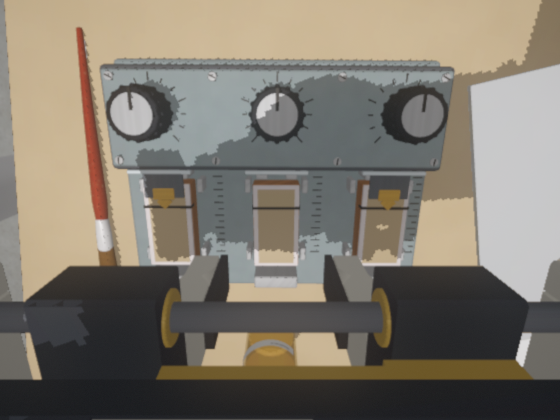

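```bash
python3 - <<'E'
from h import *; import pickle
w=load('wrist11.npz'); st=pickle.load(open('st11.pkl','rb'))
a=np.radians(-20.6);X=np.array([np.cos(a),np.sin(a)]);Y=np.array([-X[1],X[0]]);n0=np.array([.5575,-.3626])
crop(w['pixels'],230,150,330,290,4,'pics/w11c.png')
P=[];
for u in range(260,294,3):
    for v in range(195,262,3): P.append(dep(w,u,v,st))
P=np.array(P);A=np.c_[(P[:,:2]-n0)@X,(P[:,:2]-n0)@Y,np.ones(len(P))]
print(np.linalg.lstsq(A,P[:,2],rcond=None)[0])
for nm,u,vs in [('mid',277,range(172,215,2))]:
    for v in vs:
        q=dep(w,u,v,st);print(v,((q[:2]-n0)@X).round(4),q[2].round(4),end=' | ')
E
```

```text
[-0.2806314  -0.00784342  0.03984101]
172 -0.0386 0.0495 | 174 -0.0297 0.0111 | 176 -0.0286 0.0134 | 178 -0.0266 0.0111 | 180 -0.028 0.0244 | 182 -0.028 0.031 | 184 -0.0278 0.0361 | 186 -0.0797 0.262 | 188 -0.0253 0.037 | 190 -0.024 0.0373 | 192 -0.0225 0.0371 | 194 -0.0214 0.038 | 196 -0.0201 0.0383 | 198 -0.0187 0.0385 | 200 -0.0172 0.038 | 202 -0.0158 0.0381 | 204 -0.0144 0.0383 | 206 -0.0129 0.038 | 208 -0.0118 0.0391 | 210 -0.0103 0.0388 | 212 -0.0084 0.0371 | 214 -0.0073 0.0382 |
```

View pics/w11c.png

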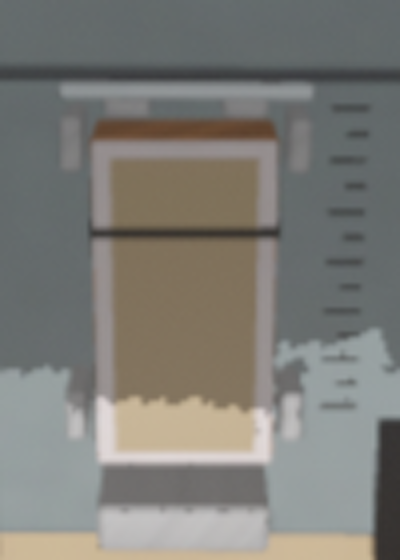

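Request:
{"api": "apply_moves", "payload": {"rows": [[[-0.01,0,0],-10],[[-0.02,0,0],-20],[[-0.03,0,0],-30],[[-0.04,0,0],-40],[[-0.05,0,0],-50],[[-0.06,0,0],-60],[[-0.07,0,0],-70],[[-0.0765,0,0.0007],-80],[[-0.0765,0,0.0007],-90],[[-0.0765,0,0.0007],-100],[[-0.0765,0,0.0007],-110],[[-0.0765,0,0.0007],-120],[[-0.0765,0,0.0007],-130],[[-0.0765,0,0.0007],-140],[[-0.0765,0,0.0007],-140],[[-0.0765,0,0.0007],-140],[[-0.0765,0,0.0007],-140]], "gripper": 0.55}}

```text
time_s: 20.38
tcp_pos: [0.4881, -0.3361, 0.1687]
eef_rot: [-90.0, -0.0, 119.3]
contact_force: [0.2, -0.0, -0.2]
gripper_width: 0.048
```

```bash
python3 - <<'E'
from plant import *
import cv2, numpy as np, pickle
from h import *
st=get_state()
for n in ["wrist","side"]:
    c=capture(n); cv2.imwrite(f"pics/{n}12.png",c["pixels"]); np.savez(f"{n}12.npz",**c)
pickle.dump(st,open('st12.pkl','wb'))
go(st,.4877,-.3358,.1225,119.4)
E
```

```text
TCP [ 0.4881 -0.3361  0.1687] rot [-8.9980e+01 -2.0000e-02  1.1931e+02] j [-15.7  19.  -19.1  -0.  -51.9  45. ] t 20.375 w 0.04795395825193371 F [ 0.2 -0.  -0.2]
shift [0.0004 0.0462 0.0002] yaw -0.09
```

View pics/wrist12.png

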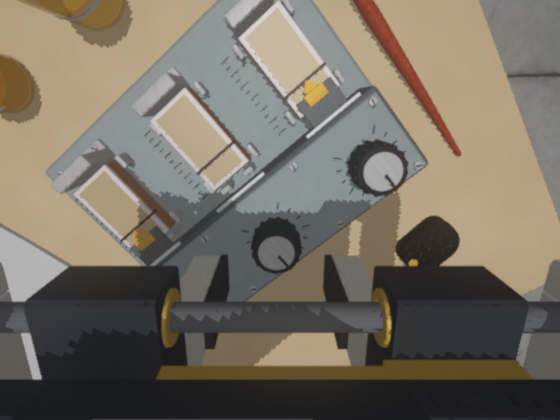

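```bash
python3 - <<'E'
from h import *; import pickle
w=load('wrist12.npz'); st=pickle.load(open('st12.pkl','rb'))
print(onz(w,276,253,.08,st), dep(w,276,253,st))
E
```

```text
[ 0.48816084 -0.33535207  0.08      ] [ 0.48822767 -0.33546976  0.08029926]
```

Request:
{"api": "apply_moves", "payload": {"rows": [[[0,0.02,0],0],[[0,0.038,0],0],[[0,0.044,0],0],[[0,0.046,0],0],[[0,0.046,0],0],[[0,0.046,0],0]]}}

```text
time_s: 21.22
tcp_pos: [0.4885, -0.3362, 0.1236]
eef_rot: [-90.0, 0.0, 119.4]
contact_force: [0.2, 0.3, 0.0]
gripper_width: 0.0484
```

Request:
{"api": "apply_moves", "payload": {"rows": [[[0,0,0],0],[[0,0,0],0],[[0,0,0],0],[[0,0,0],0],[[0,0,0],0]], "gripper": 0.2, "grip_force": 25}}

```text
time_s: 21.85
tcp_pos: [0.488, -0.3362, 0.1231]
eef_rot: [-90.0, 0.0, 119.4]
contact_force: [-2.3, 0.1, 2.4]
gripper_width: 0.0272
```

Request:
{"api": "apply_moves", "payload": {"rows": [[[0,0,0],5],[[0,0,0],14],[[0,0,0],23],[[0,0,0],32],[[0,0,0],41],[[0,0,0],50],[[0,0,0],59],[[0,0,0],65],[[0,0,0],70],[[0,0,0],70]]}}

```text
time_s: 23.1
tcp_pos: [0.4881, -0.3362, 0.1231]
eef_rot: [-90.0, 0.0, 49.5]
contact_force: [-1.6, -0.7, 2.9]
gripper_width: 0.0273
```

Request:
{"api": "apply_moves", "payload": {"rows": [[[0,0,0],5],[[0,0,0],14],[[0,0,0],23],[[0,0,0],32],[[0,0,0],41],[[0,0,0],50],[[0,0,0],59],[[0,0,0],67],[[0,0,0],75],[[0,0,0],75],[[0,0,0],75]]}}

```text
time_s: 24.48
tcp_pos: [0.4882, -0.3363, 0.1231]
eef_rot: [-90.0, -0.0, -25.3]
contact_force: [-1.2, -0.7, 2.0]
gripper_width: 0.0275
```

Request:
{"api": "apply_moves", "payload": {"rows": [[[0,0,0],0],[[0,0,0],0],[[0,0,0],0],[[0,-0.02,0],0],[[0,-0.05,0],0],[[0.02,-0.06,0],0],[[0.05,-0.07,0],0],[[0.08,-0.07,0],0],[[0.08,-0.07,0],0],[[0.08,-0.07,0],0]], "gripper": 0.55}}

```text
time_s: 25.72
tcp_pos: [0.5597, -0.3703, 0.1923]
eef_rot: [-90.0, 0.1, -25.6]
contact_force: [-0.3, -0.1, -0.4]
gripper_width: 0.0485
```

```bash
python3 - <<'E'
from plant import *
import cv2, numpy as np, pickle
from h import *
st=get_state()
for n in ["wrist"]:
    c=capture(n); cv2.imwrite(f"pics/{n}13.png",c["pixels"]); np.savez(f"{n}13.npz",**c)
pickle.dump(st,open('st13.pkl','wb'))
crop(c['pixels'],130,80,430,290,2.6,'pics/w13c.png')
go(st,.4877,-.3358,.1225,119.4)
E
```

```text
TCP [ 0.5597 -0.3703  0.1923] rot [-8.999e+01  8.000e-02 -2.556e+01] j [-16.9  24.4  -7.1  -0.  -58.6 -98.7] t 25.725 w 0.048450057939946174 F [-0.3 -0.1 -0.4]
shift [-0.0798  0.0699  0.0001] yaw -144.96
```

View pics/w13c.png

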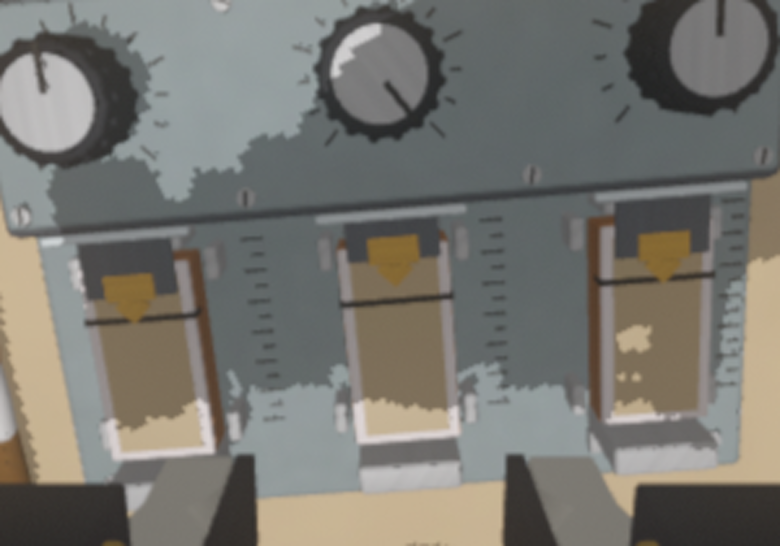

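```bash
python3 - <<'E'
from h import *; import pickle
w=load('wrist13.npz'); st=pickle.load(open('st13.pkl','rb'))
I=w['pixels']
crop(I,255,155,315,205,12,'pics/m13.png');crop(I,155,180,215,225,12,'pics/r13.png');crop(I,350,155,415,205,12,'pics/l13.png')
E
```

```text
(no output)
```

View pics/m13.png

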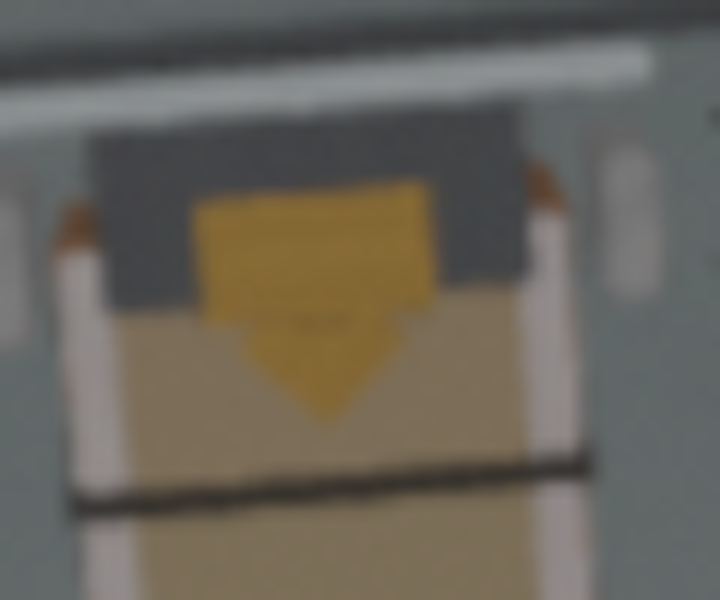

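View pics/r13.png

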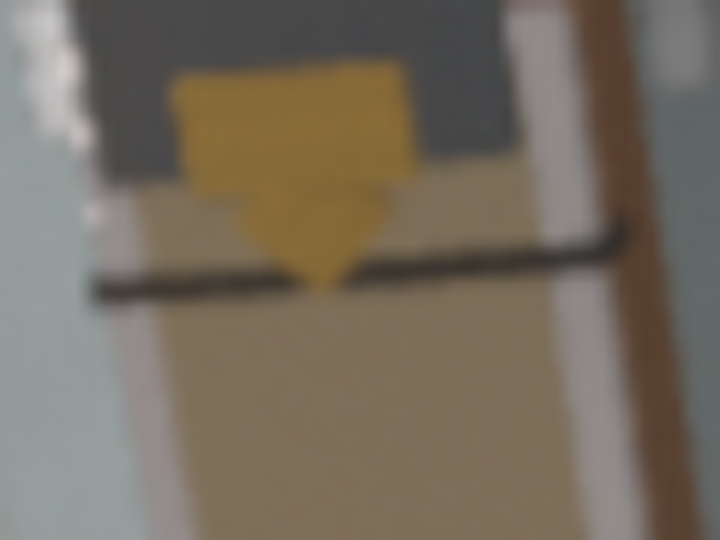

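View pics/l13.png

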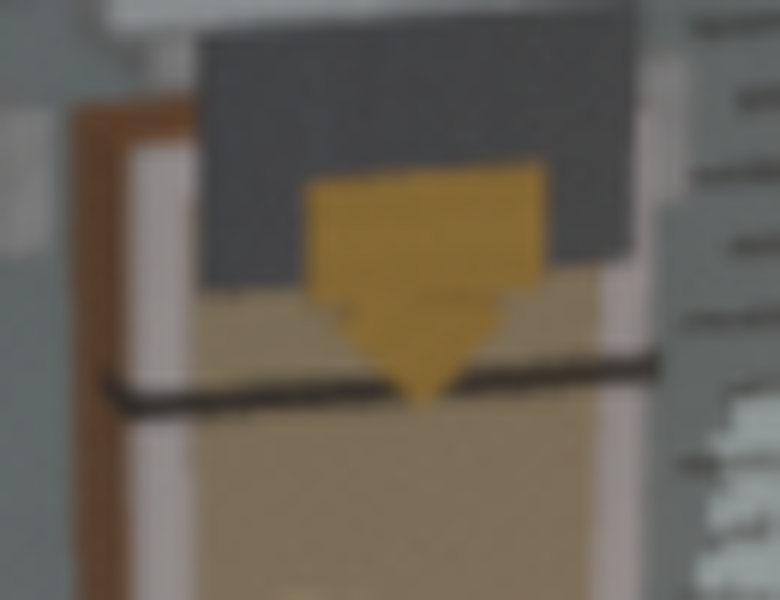

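```bash
python3 - <<'E'
from h import *; import pickle
w=load('wrist13.npz'); st=pickle.load(open('st13.pkl','rb'))
a=np.radians(-20.6);X=np.array([np.cos(a),np.sin(a)])
for z in [.040,.041,.042,.043,.044]:
    r=[]
    for (ox,oy,x,t,l) in [(255,155,330,425,487),(155,180,322,295,273),(350,155,424,405,384)]:
        p=onz(w,ox+x/12-.46,oy+t/12-.46,z,st)[:2]@X; q=onz(w,ox+x/12-.46,oy+l/12-.46,.038,st)[:2]@X; r.append(round((p-q)*1000,2))
    print(z,r)
E
```

```text
0.04 [np.float64(-4.42), np.float64(0.88), np.float64(0.79)]
0.041 [np.float64(-4.67), np.float64(0.62), np.float64(0.53)]
0.042 [np.float64(-4.92), np.float64(0.35), np.float64(0.26)]
0.043 [np.float64(-5.16), np.float64(0.09), np.float64(-0.01)]
0.044 [np.float64(-5.41), np.float64(-0.18), np.float64(-0.28)]
```

Request:
{"api": "apply_moves", "payload": {"rows": [[[-0.04,0,0],0],[[-0.08,0,0],0],[[-0.08,0.02,0],0],[[-0.08,0.05,0],0],[[-0.08,0.066,0],0],[[-0.08,0.07,0],0],[[-0.08,0.07,0],0],[[-0.08,0.07,0],0]]}}

```text
time_s: 26.78
tcp_pos: [0.4886, -0.3363, 0.1238]
eef_rot: [-90.0, -0.1, -25.6]
contact_force: [0.0, 0.2, -0.2]
gripper_width: 0.0484
```

Request:
{"api": "apply_moves", "payload": {"rows": [[[0,0,0],0],[[0,0,0],0],[[0,0,0],0],[[0,0,0],0],[[0,0,0],0],[[0,0,0],6],[[0,0,0],14],[[0,0,0],22],[[0,0,0],30],[[0,0,0],37.3],[[0,0,0],37.3],[[0,0,0],37.3]], "gripper": 0.2}}

```text
time_s: 28.28
tcp_pos: [0.4882, -0.3363, 0.1232]
eef_rot: [-90.0, -0.0, -62.7]
contact_force: [-0.6, -1.4, 5.1]
gripper_width: 0.0276
```

Request:
{"api": "apply_moves", "payload": {"rows": [[[0,0,0],0],[[0,0,0],0],[[0,0,0],0],[[0,-0.02,0],0],[[0,-0.05,0],0],[[0,-0.065,0],-8],[[0.02,-0.07,0.01],-18],[[0.04,-0.07,0.03],-28],[[0.06,-0.07,0.05],-38],[[0.06,-0.07,0.052],-42],[[0.06,-0.07,0.052],-42],[[0.06,-0.07,0.052],-42]], "gripper": 0.55}}

```text
time_s: 29.78
tcp_pos: [0.5615, -0.3657, 0.1929]
eef_rot: [-90.0, 0.0, -20.9]
contact_force: [0.7, 0.6, -0.4]
gripper_width: 0.048
```

```bash
python3 - <<'E'
from plant import *
import cv2, numpy as np, pickle
from h import *
st=get_state()
for n in ["wrist"]:
    c=capture(n); cv2.imwrite(f"pics/{n}14.png",c["pixels"]); np.savez(f"{n}14.npz",**c)
pickle.dump(st,open('st14.pkl','wb'))
crop(c['pixels'],130,80,430,290,2.6,'pics/w14c.png')
go(st,.4877,-.3358,.1225,119.4)
E
```

```text
TCP [ 0.5615 -0.3657  0.1929] rot [-9.000e+01  2.000e-02 -2.095e+01] j [-16.4  24.2  -7.3  -0.  -58.5 -94.5] t 29.775 w 0.04800399703010652 F [ 0.7  0.6 -0.4]
shift [-0.0796  0.0704  0.0015] yaw -140.35
```

View pics/w14c.png

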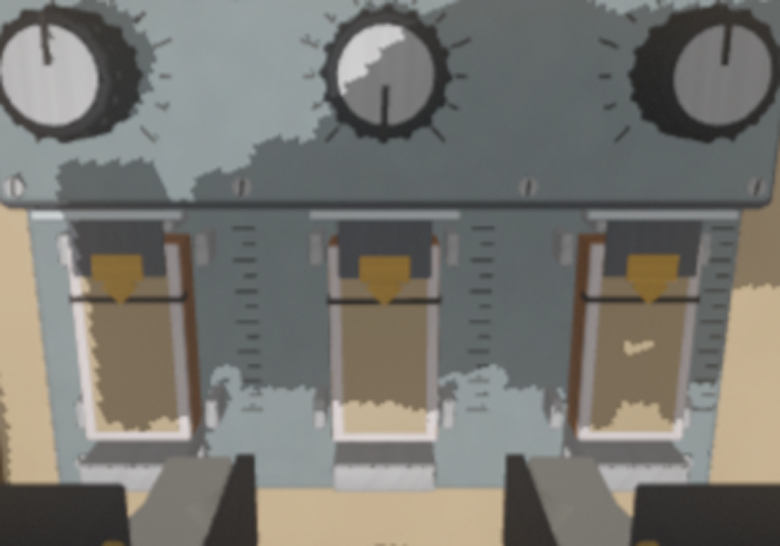

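```bash
python3 - <<'E'
from h import *
I=load('wrist14.npz')['pixels']
a=[cv2.resize(I[170:210,x:x+40],None,fx=6.5,fy=6.5,interpolation=cv2.INTER_CUBIC) for x in (157,258,360)]
cv2.imwrite('pics/cmp14.png',np.hstack(a))
E
```

```text
(no output)
```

View pics/cmp14.png

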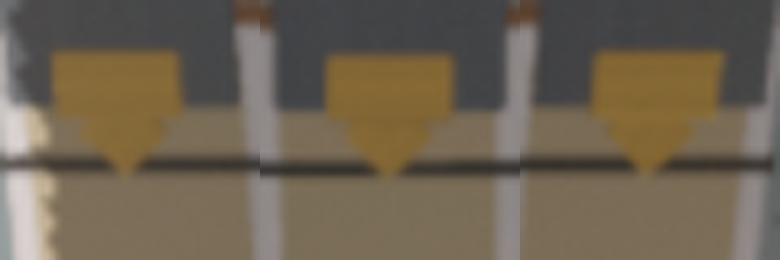

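```bash
python3 - <<'E'
from plant import *
print(close_job())
E
```

```text
the job is handed in; nothing more can be done
None
```

The one-line panel is seated in the middle nest with its lined end toward the knobs. The middle pointer is on its line, and the job was handed in about 30 s into the 72 s.

**What I did:**
- I took the panel from the rack by its ends, set it down on bare bench between the rack and the jig, and regripped it by its long sides. That spot replaced the suggested one, where the gripper body would have hit the left knob.
- I lowered the panel into the nest until it seated, with about 7 N of force. I then released it and turned the middle knob clockwise in two grips, 145° and then 37.3°.

**Last checks from the wrist camera:**
- **Panel:** it lies between the four corner lips. Before the knob was turned, depth readings along its lined half put the top face at 37 to 39 mm, against 38 mm expected.
- **Tilt:** one plane fit to the depth map showed a large tilt. I put that down to stray readings (one read 262 mm) and did not refit it, so flatness rests on the point readings and the picture.
- **Pointer:** compared with the neighbours' already-set pointers in the same picture, the tip looks about 0.4 mm short of the line. The tolerance is 2 mm.
- **Position:** the wrist and top cameras disagreed by about 1.5 mm on where the nest is along the lane. I placed the panel mostly by the wrist camera, and it went in without catching on anything.
- **Neighbours and robot:** the neighbour pointers still sit on their lines and the neighbour panels look unmoved. I took no last picture of the rack, bottles, loupe or brush. The gripper was open and well clear at hand-in.

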